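Refit the burner crowns and caps of a cleaned gas table hob

ROBOT

A 6-joint arm with a two-finger parallel gripper is mounted at the origin on a cart in front of the work surface, level with it; the furniture and walls round the work are solid. World frame = base frame: x ahead of the robot, y to its left, z up, the work surface at z = 0. Lengths are in m, angles in rad, forces in N, time in s.
With the tool pointing down it reaches from about 0.325 to 0.775 m from the base axis. Payload 5.5 kg.
Tool frame: the origin (TCP) lies at the very end of the fingers, on their centre line; the grasp point (between the pads) lies 19 mm behind it (ctrl.pinch_z is the distance from the TCP to the grasp point, in m); z points along the fingers, y is the line along which they close (so a half turn about z gives the same grasp; the last joint's range is limited). The gripper opens to 85 mm and grips with 20 to 120 N. Pads are 22 mm wide; open, the fingers measure 114 mm over their backs; the gripper's body (76 mm by 85 mm) begins 54 mm behind the grasp point. The pads swing forward as they close: fully open they stand 13 mm farther back than shut.
Start: joints at [-1.261, 0.091, 1.231, -0, 1.82, -0.057], TCP at [0.215, -0.56, 0.231] pointing down, gripper open.
Joint ranges: [-2.87, 2.87], [-0.86, 2.18], [0.17, 2.46], [-1.51, 4.65], [0.06, 2.69], [-2.65, 2.65]. Speed limits (rad/s): [2.57, 2.57, 3.01, 3.14, 3.14, 3.14].

INTERFACE

Orientations are given as a unit quaternion [x, y, z, w].
In Python, from plant import status, snapshot, calibration, order, ctrl gives the robot as it stands.
- The arm moves only by the tool apply_moves, never from a script. Its argument "steps" is a list of rows, each an object of numbers: "grip": the opening, from 0 (shut) to 1 (fully open); "x", "y", "z": the shift along the tool's x, y, z in units of 25 mm (1.0 is 25 mm); "yaw": the turn about the tool's z in units of 5 degrees (1.0 is 5 degrees). A call has 1 to 8 rows; each row is the pose to reach, as a shift and turn from the pose commanded when the call began, along the tool's axes at that moment; what a row does not reach only later rows make up. A row lasts 1/10 s, in which the tool goes at most 50 mm and 8.59 degrees, less where a joint would pass 70% of its speed; a pose out of reach is approached as far as the arm can. A call with a gripper value outside its range is refused whole. The fingers move at their own pace and stop on an object; "force" is the grip in N (left out, the last holds). Time passes only in rows, so rows that repeat a pose let the fingers close. It gives the time, the measured TCP pose, the force, the opening and the grip force at its end, in the units of the state.
- status.read_state(): the state, without advancing time (a new reading comes with each control period).
- snapshot(name): name is "scene" or "side" or "wrist"; returns (picture, depth): 384x512x3 uint8, red, green, blue; 384x512 float32, m along the optical axis (not along the pixel's ray), 0 where there is no reading.
- calibration(name): a dict with "K" (3x3 intrinsics, pixels), "rvec" (rotation vector, rad) and "tvec" (3), from world to camera coordinates, as OpenCV has them; the wrist camera has in their place "T_tool_cam" (4x4, takes a point from camera to tool coordinates, whose origin is the TCP and whose axes are the flange's). Camera axes: x right, y down, z forward; pixel columns grow to the right and rows downward; lengths in m; the calibration is good to about 2 mm. A picture is of the moment at which its call begins: read the wrist's pose just before it. calibration takes no time and is no camera call.
- order.finish_job(): hands the job in; it is judged then, once.
The state is a dict: "time_s": time; "qpos": joint angles; "joint_vel": joint speeds; "joint_efforts": joint torques, N m; "eef_pos": TCP position; "orientation": TCP orientation; "contact_force": force on the tool from outside, world axes, zero at the start; "moment": the same for the moment, N m; "finger_gap": finger opening in m; "grasp_force": force on a finger pad.
Only numpy, scipy, OpenCV 4.12 (cv2) and the standard library are available. Lean on these libraries where they do the work, as an engineer would, in place of code of your own. Each camera call takes 0.05 s, during which the arm holds its last target. There are 200 camera calls.

TASK

The table hob has been cleaned: put its burners back together. Each burner gets the aluminium crown of its own size, turned so that its groove takes the spark electrode and it drops fully home, and then the black cap of that size, lying flat and centred on the crown. Leave the mug, the gas lighter and the teaspoon where they lie.

Things in the scene. Friction and masses are not known exactly. Their poses are not given: they have to be found in the camera images.
- burner_large: Large burner cup, fixed on the hob plate: steel funnel 10 mm high, mouth 41 mm across inside and 49 outside, 32 mm inside at the bottom. Origin: centre of its foot, on the plate; z up. The spark electrode, an upright 4.4 mm pin, rises 19 mm above the plate, 27.5 mm from the axis on the -x side (roughly towards the robot).
- burner_small: Small burner cup, fixed on the hob plate: 10 mm high, mouth 25 mm across inside and 31 outside, 18 mm inside at the bottom. Origin: centre of its foot, on the plate; z up. Its electrode (4.4 mm pin, 19 mm high) stands 18.5 mm from the axis on the -x side.
- crown_large: Loose aluminium crown 64 mm across, 22 high, right side up. Origin: centre of underside. Spigot 8 mm deep, 30 mm across tapering out to 39, centres in the cup; body z 8 to 22 mm rests on the cup rim when home (origin 2 mm above burner's). Top bore 36 mm wide, 8 deep. Groove 16 wide, 11 deep up its -x side must take the electrode (x along burner's x), else it stands askew on the pin. 110 g.
- crown_small: Loose aluminium crown of the same form, 44 mm across, 22 high, 60 g. Origin: centre of underside. Spigot 8 mm deep, 16 mm across tapering out to 23; body z 8 to 22 mm; top bore 21 mm wide, 8 deep; groove 13 mm wide, 9 deep up its -x side for the electrode. Home: origin 2 mm above the burner's, x along the burner's x. Both crowns start with the groove within 35 degrees of facing the robot.
- cap_large: Loose black enamelled cap, disc 68 mm across, 15 mm high, 130 g, right side up. Origin: centre of underside. Below, a boss 6 mm deep, 25 mm across tapering out to 33, centres in the large crown's bore; above it the disc, upright edge z 6 to 12 mm. In place its origin is 16 mm above the crown's. Yaw does not matter.
- cap_small: Loose black enamelled cap, disc 48 mm across, 15 mm high, 70 g, right side up. Origin: centre of underside. Below, a boss 6 mm deep, 13 mm across tapering out to 18, centres in the small crown's bore; above it the disc, upright edge z 6 to 12 mm. In place its origin is 16 mm above the crown's. Yaw does not matter.
- mug: Green and white espresso mug standing upright, 64 mm across, 48 mm high, bystander; handle 25 mm long towards its -y, pointing roughly away from the robot. Origin: under the middle of mug and handle together.
- gas_lighter: long stove lighter with a blue-green handle, 235 x 24 x 23 mm, lying, bystander. Origin: under its middle; long axis x.
- teaspoon: steel teaspoon, 130 x 26 x 11 mm, lying, bystander. Origin: under its middle; long axis x.
- hob: Fixed steel table hob, 404 (y) x 224 (x) mm, top plate 45 mm above the worktop, carrying the two burner cups 210 mm apart on its y axis (either size on either side). Two black knobs stand 22 mm high at the middle of its front (-x) edge. Origin: centre of its underside.
Mind the look-alikes: they are no part of the job. What is shaped like the crown_small but yellow is not meant.

How it is judged:
By the outcome, as a careful person would: the job done as asked, in the order asked, and still so for the second after the job is handed in, with the robot touching nothing.
It also fails if it takes over 109 s, if anything falls off the work surface, if the arm or the gripper's body presses on something with over 40 N, if the wrist force passes 120 N, or if a joint passes its speed limit or range.

## Working session

There is one attempt and no reset: what is moved stays moved. The work goes in short steps, Python scripts to look and compute and a tool call to move; the robot and the scene stay as the last step left them, time stands still between calls to the robot, and variables do not carry over. Pictures are saved under pics/ and viewed, at most 14 in all, crops included, and the job is handed in when it is done.

Besides the shell and the picture viewer there is one more tool, called after "Call:" as name(argument=value, ...), one argument or row to a line, values as JSON. apply_moves: Moves the arm, as the interface text tells. Its arguments: {"type":"object","properties":{"steps":{"type":"array","items":{"type":"object","properties":{"grip":{"type":"number"},"x":{"type":"number"},"y":{"type":"number"},"z":{"type":"number"},"yaw":{"type":"number"}}}},"force":{"type":"number"}},"required":["steps"]}

```bash
ls; mkdir -p pics; python3 - <<'E'
from plant import status, snapshot, calibration, order, ctrl
import cv2,numpy as np
s=status.read_state();print(s)
print(ctrl.pinch_z)
for n in ["scene","side"]:
    p,d=snapshot(n);cv2.imwrite(f"pics/{n}0.png",p[:,:,::-1]);np.savez(f"pics/{n}0.npz",p=p,d=d)
    c=calibration(n);print(n,c)
print(calibration("wrist"))
E
```

```text
pics
{'time_s': 0.0, 'qpos': array([-1.26071254e+00,  9.18425537e-02,  1.23189941e+00,  1.73421071e-05,
        1.81979371e+00, -5.67357663e-02]), 'joint_vel': array([ 0.00238607, -0.00109653,  0.00011664,  0.00070455,  0.00040339,
        0.00040617]), 'joint_efforts': array([ 9.05081342e-04, -4.58722150e+01, -4.18029284e+01,  1.67798567e-04,
        1.13741920e-02, -1.66189784e-05]), 'eef_pos': array([ 0.21508541, -0.55981748,  0.23015299]), 'orientation': array([ 9.83226671e-01,  1.82385221e-01, -1.14397569e-04, -9.64785583e-04]), 'contact_force': array([-0.53639007,  0.19767657, -0.85937734]), 'moment': array([0.04259794, 0.05512122, 0.00348493]), 'grasp_force': 0.0, 'finger_gap': 0.08562626749144203}
0.0187
scene {'K': array([[493.92180531,   0.        , 256.91048938],
       [  0.        , 493.92180531, 188.33741024],
       [  0.        ,   0.        ,   1.        ]]), 'rvec': array([ 0.59872771, -2.6932209 ,  1.13536572]), 'tvec': array([0.46574138, 0.20614336, 1.13711999])}
side {'K': array([[492.11459754,   0.        , 256.78148865],
       [  0.        , 492.11459754, 193.9913609 ],
       [  0.        ,   0.        ,   1.        ]]), 'rvec': array([ 0.41244775, -2.66716031,  1.34546289]), 'tvec': array([0.48351941, 0.17388465, 1.35521706])}
{'K': array([[269.44392341,   0.        , 250.46975513],
       [  0.        , 269.44392341, 194.24493603],
       [  0.        ,   0.        ,   1.        ]]), 'T_tool_cam': array([[ 8.84143664e-04, -9.54304360e-01, -2.98835083e-01,
         7.68409237e-02],
       [ 9.99999389e-01,  6.45443598e-04,  8.97463180e-04,
         6.99127922e-05],
       [-6.63571834e-04, -2.98835694e-01,  9.54304347e-01,
        -1.43336879e-01],
       [ 0.00000000e+00,  0.00000000e+00,  0.00000000e+00,
         1.00000000e+00]])}
```

View pics/scene0.png

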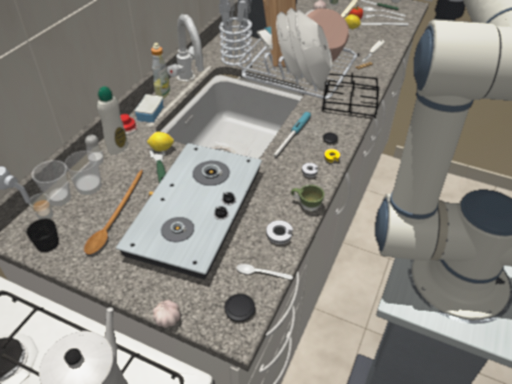

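View pics/side0.png

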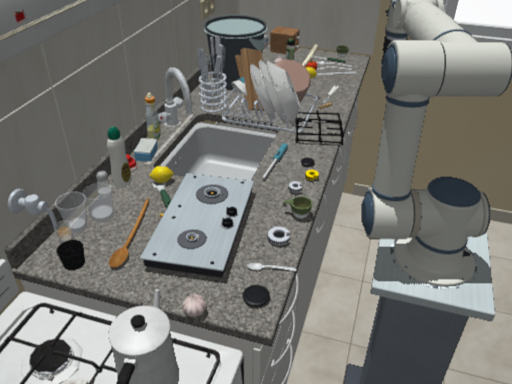

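Scene view: crown_large (279,232), crown_small (309,170), yellow look-alike (332,156), cap_small (330,138), cap_large (239,307), mug (310,195), teaspoon (265,271), lighter (293,133). The cups are at (210,172) and (178,228). Next I measure them with depth.

```bash
cat > h.py <<'E'
import numpy as np,cv2
from plant import status, snapshot, calibration
from scipy.spatial.transform import Rotation as R
def cam(n,s=None):
    c=calibration(n)
    if n=="wrist":
        T=np.eye(4);T[:3,:3]=R.from_quat(s["orientation"]).as_matrix();T[:3,3]=s["eef_pos"]
        return c["K"],T@c["T_tool_cam"]
    T=np.eye(4);T[:3,:3]=cv2.Rodrigues(c["rvec"])[0];T[:3,3]=c["tvec"]
    return c["K"],np.linalg.inv(T)
def cloud(K,T,d):
    v,u=np.mgrid[:d.shape[0],:d.shape[1]]
    P=np.stack([(u-K[0,2])/K[0,0]*d,(v-K[1,2])/K[1,1]*d,d],-1)
    W=P@T[:3,:3].T+T[:3,3];W[d==0]=np.nan;return W
def onplane(K,T,uv,z):
    uv=np.atleast_2d(uv).astype(float)
    r=np.c_[(uv-K[:2,2])/K[0,0],np.ones(len(uv))]@T[:3,:3].T
    return T[:3,3]+r*((z-T[2,3])/r[:,2])[:,None]
def project(K,T,P):
    p=(np.atleast_2d(P)-T[:3,3])@T[:3,:3];return p[:,:2]/p[:,2:]*K[0,0]+K[:2,2]
def shot(n,tag):
    s=status.read_state();p,d=snapshot(n);K,T=cam(n,s)
    cv2.imwrite(f"pics/{tag}.png",p[:,:,::-1]);np.savez(f"pics/{tag}.npz",p=p,d=d,K=K,T=T);return p,d,K,T
E
python3 - <<'E'
from h import *
px={"scene":dict(crL=(279,232),crS=(309,170),yel=(332,156),capS=(330,138),capL=(239,307),mug=(310,195),spoon=(265,271),bA=(210,172),bB=(178,228)),
"side":dict(crL=(279,235),crS=(295,187),yel=(312,175),capS=(307,162),capL=(256,296),mug=(300,207),spoon=(270,267),bA=(210,192),bB=(191,237))}
for n in px:
    z=np.load(f"pics/{n}0.npz");K,T=cam(n);W=cloud(K,T,z["d"])
    for k,(u,v) in px[n].items():
        c0=onplane(K,T,(u,v),.06 if k[0]=='b' else .015)[0]
        q=W[v-30:v+30,u-35:u+35].reshape(-1,3)
        zt=.048 if k[0]=='b' else .010
        q=q[(q[:,2]>zt)&(np.hypot(*(q-c0)[:,:2].T)<.045)]
        if len(q)<5: print(n,k,c0.round(3),len(q));continue
        top=np.percentile(q[:,2],90)
        t=q[q[:,2]>top-.004] if k[0]!='b' else q
        (cx,cy),r=cv2.minEnclosingCircle(t[:,:2].astype(np.float32))
        print(n,k,"ray",c0[:2].round(3),"fit",round(cx,3),round(cy,3),"r",round(r,3),"top",top.round(3),len(t))
E
```

```text
scene crL ray [0.425 0.062] fit 0.427 0.063 r 0.033 top 0.023 245
scene crS ray [ 0.438 -0.182] fit 0.438 -0.183 r 0.023 top 0.023 87
scene yel ray [ 0.399 -0.266] fit 0.401 -0.267 r 0.023 top 0.023 83
scene capS ray [ 0.431 -0.342] fit 0.434 -0.35 r 0.026 top 0.016 96
scene capL ray [0.42  0.293] fit 0.422 0.291 r 0.035 top 0.016 565
scene mug ray [ 0.401 -0.091] fit 0.401 -0.072 r 0.039 top 0.046 91
scene spoon ray [0.408 0.183] fit 0.41 0.184 r 0.024 top 0.012 20
scene bA ray [ 0.656 -0.015] fit 0.656 -0.015 r 0.044 top 0.055 187
scene bB ray [0.631 0.188] fit 0.631 0.185 r 0.043 top 0.056 175
side crL ray [0.422 0.058] fit 0.423 0.06 r 0.035 top 0.024 186
side crS ray [ 0.435 -0.184] fit 0.435 -0.184 r 0.024 top 0.025 66
side yel ray [ 0.397 -0.268] fit 0.401 -0.269 r 0.025 top 0.024 64
side capS ray [ 0.43  -0.342] fit 0.435 -0.353 r 0.024 top 0.018 51
side capL ray [0.417 0.295] fit 0.419 0.289 r 0.035 top 0.017 334
side mug ray [ 0.395 -0.087] fit 0.398 -0.07 r 0.039 top 0.047 93
side spoon ray [0.411 0.188] fit 0.404 0.181 r 0.033 top 0.013 26
side bA ray [ 0.66  -0.017] fit 0.66 -0.017 r 0.045 top 0.056 231
side bB ray [0.633 0.189] fit 0.633 0.189 r 0.045 top 0.056 242
```

Both burner cups are located: A about (0.657,-0.016) and B about (0.632,0.187), so the hob yaw is about 7°. I start moving with a wrist survey over the small parts.

Call:
apply_moves(
  steps=[
    {"x": 12.3,"y": -7.7,"z": 2,"yaw": 4.2,"grip": 1},
    {"x": 12.3,"y": -7.7,"z": 4,"yaw": 4.2},
    {"x": 12.3,"y": -7.7,"z": 4,"yaw": 4.2},
    {"x": 12.3,"y": -7.7,"z": 4,"yaw": 4.2},
    {"x": 12.3,"y": -7.7,"z": 4,"yaw": 4.2},
    {"x": 12.3,"y": -7.7,"z": 4,"yaw": 4.2},
    {"x": 12.3,"y": -7.7,"z": 4,"yaw": 4.2},
    {"x": 12.3,"y": -7.7,"z": 4,"yaw": 4.2},
  ],
)

```text
invalid input
```

Call:
apply_moves(
  steps=[
    {"x": 0,"y": 0,"z": 0},
    {"x": 0,"y": 0,"z": 0},
    {"x": 0,"y": 0,"z": 0},
  ],
)

```text
invalid input
```

```bash
cat >> h.py <<'E'
def pose():
    s=status.read_state();M=R.from_quat(s["orientation"]).as_matrix();return s,M,np.degrees(np.arctan2(M[1,0],M[0,0]))
def plan(x,y,z,ang):
    s,M,a=pose();d=M.T@(np.array([x,y,z])-s["eef_pos"])/.025
    print("move x %.2f y %.2f z %.2f yaw %.2f"%(*d,(a-ang)/5),"| now",s["eef_pos"].round(4),"ang %.1f"%a,"t %.1f"%s["time_s"])
E
python3 - <<'E'
from h import *
shot("wrist","w1");s,M,a=pose();print(s["eef_pos"],a,s["time_s"])
plan(.645,.086,.19,7)
E
```

```text
[ 0.21510371 -0.55989383  0.23039903] 21.014076809550104 0.15
move x 25.32 y -17.95 z 1.65 yaw 2.80 | now [ 0.2151 -0.5599  0.2304] ang 21.0 t 0.1
```

View pics/w1.png

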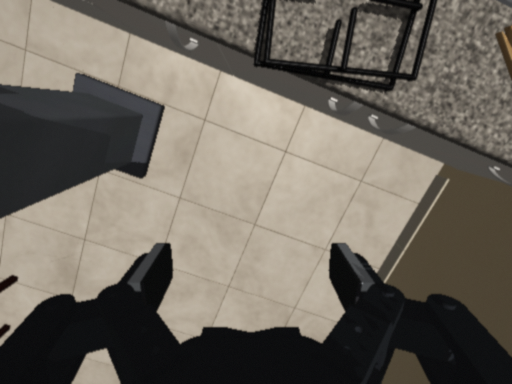

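The view shows the floor, the worktop edge and the wire rack, so the arm has not moved. The rows probably need every key, so I resend with all of them.

Call:
apply_moves(
  steps=[
    {"x": 12.3,"y": -7.7,"z": 0,"yaw": 4.2,"grip": 1},
    {"x": 12.3,"y": -7.7,"z": 0,"yaw": 4.2,"grip": 1},
    {"x": 12.3,"y": -7.7,"z": 0,"yaw": 4.2,"grip": 1},
    {"x": 12.3,"y": -7.7,"z": 4,"yaw": 4.2,"grip": 1},
    {"x": 12.3,"y": -7.7,"z": 4,"yaw": 4.2,"grip": 1},
    {"x": 12.3,"y": -7.7,"z": 4,"yaw": 4.2,"grip": 1},
    {"x": 12.3,"y": -7.7,"z": 4,"yaw": 4.2,"grip": 1},
    {"x": 12.3,"y": -7.7,"z": 4,"yaw": 4.2,"grip": 1},
  ],
)

```text
time_s: 0.95
eef_pos: [0.4339, -0.2675, 0.1295]
orientation: [1.0, 0.001, -0.001, -0.001]
contact_force: [-0.2, -1.3, 0.2]
finger_gap: 0.0854
grasp_force: 0.0
```

```bash
python3 - <<'E'
from h import *
shot("wrist","w2")
plan(.645,.086,.19,7)
E
```

```text
move x 8.45 y -13.96 z -2.46 yaw -1.35 | now [ 0.4353 -0.2636  0.1267] ang 0.3 t 1.0
```

View pics/w2.png

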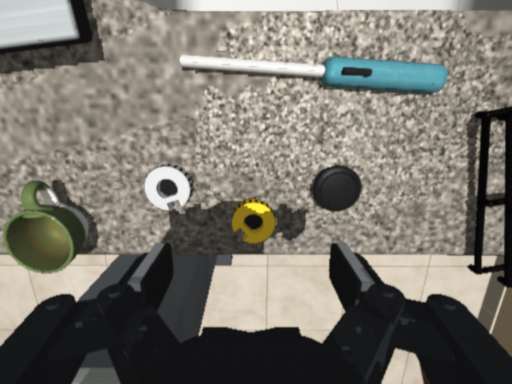

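Wrist view: crown_small is at (167,187) with its groove near (173,204). The yellow look-alike is at (253,221) and cap_small at (337,188); the mug and lighter are clear of both. The grey-white one is crown_small, because the yellow one is excluded by its colour. Next, the hob.

Call:
apply_moves(
  steps=[
    {"x": 8.5,"y": -14,"z": -2.5,"yaw": -1.4,"grip": 1},
    {"x": 8.5,"y": -14,"z": -2.5,"yaw": -1.4,"grip": 1},
    {"x": 8.5,"y": -14,"z": -2.5,"yaw": -1.4,"grip": 1},
    {"x": 8.5,"y": -14,"z": -2.5,"yaw": -1.4,"grip": 1},
    {"x": 8.5,"y": -14,"z": -2.5,"yaw": -1.4,"grip": 1},
    {"x": 8.5,"y": -14,"z": -2.5,"yaw": -1.4,"grip": 1},
    {"x": 8.5,"y": -14,"z": -2.5,"yaw": -1.4,"grip": 1},
    {"x": 8.5,"y": -14,"z": -2.5,"yaw": -1.4,"grip": 1},
  ],
)

```text
time_s: 1.8
eef_pos: [0.639, 0.0696, 0.1917]
orientation: [0.998, 0.061, -0.0, 0.0]
contact_force: [1.0, -0.4, 0.4]
finger_gap: 0.0851
grasp_force: 0.0
```

Call:
apply_moves(
  steps=[
    {"x": 0,"y": 0,"z": 0,"yaw": 0,"grip": 1},
    {"x": 0,"y": 0,"z": 0,"yaw": 0,"grip": 1},
    {"x": 0,"y": 0,"z": 0,"yaw": 0,"grip": 1},
  ],
)

```text
time_s: 2.1
eef_pos: [0.638, 0.067, 0.1912]
orientation: [0.998, 0.061, -0.0, 0.0]
contact_force: [-0.1, 0.9, -0.6]
finger_gap: 0.0855
grasp_force: 0.0
```

```bash
python3 - <<'E'
from h import *
shot("wrist","w3")
plan(.43,.18,.14,0)
E
```

```text
move x -7.71 y -5.50 z 2.06 yaw 1.39 | now [0.6379 0.0667 0.1916] ang 6.9 t 2.1
```

View pics/w3.png

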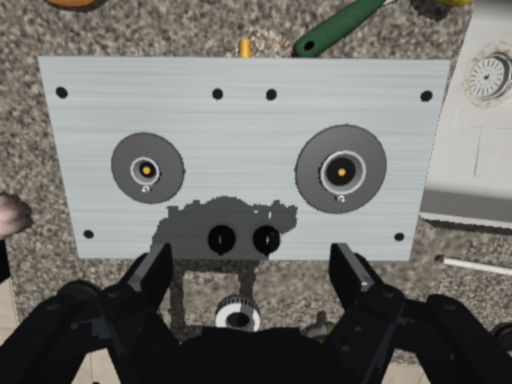

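The large cup is at (342,171), so it is burner A on the -y side. The small cup is at (146,170), with the electrodes at (341,198) and (146,188). Next view: crown_large and cap_large.

Call:
apply_moves(
  steps=[
    {"x": -7.7,"y": -5.5,"z": 0,"yaw": 1.4,"grip": 1},
    {"x": -7.7,"y": -5.5,"z": 0,"yaw": 1.4,"grip": 1},
    {"x": -7.7,"y": -5.5,"z": 0,"yaw": 1.4,"grip": 1},
    {"x": -7.7,"y": -5.5,"z": 2,"yaw": 1.4,"grip": 1},
    {"x": -7.7,"y": -5.5,"z": 2,"yaw": 1.4,"grip": 1},
    {"x": -7.7,"y": -5.5,"z": 2,"yaw": 1.4,"grip": 1},
    {"x": -7.7,"y": -5.5,"z": 2,"yaw": 1.4,"grip": 1},
    {"x": -7.7,"y": -5.5,"z": 2,"yaw": 1.4,"grip": 1},
  ],
)

```text
time_s: 2.95
eef_pos: [0.4319, 0.1801, 0.1435]
orientation: [1.0, -0.001, 0.002, -0.0]
contact_force: [0.4, -0.2, 0.8]
finger_gap: 0.0853
grasp_force: 0.0
```

```bash
python3 - <<'E'
from h import *
shot("wrist","w4")
plan(.424,.061,.1,0)
# assemble crops enlarged for viewing: crown_small from w2, burners from w3
E
```

```text
move x -0.33 y 4.77 z 1.74 yaw -0.02 | now [0.4322 0.1802 0.1436] ang -0.1 t 3.0
```

View pics/w4.png

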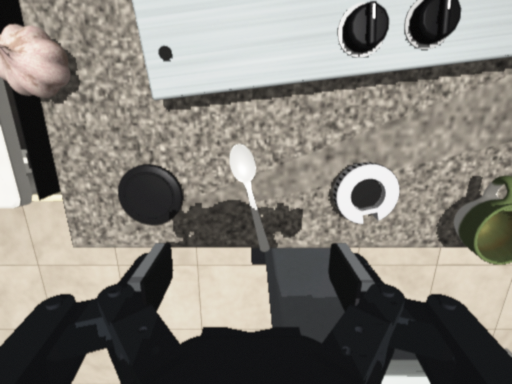

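Cap_large is at (151,194), crown_large at (367,192) with its groove near (371,215), and the teaspoon lies between them. Now I measure centres and groove angles.

```bash
cat > m.py <<'E'
from h import *
def blob(mask,uv):
    n,l,st,c=cv2.connectedComponentsWithStats(mask.astype(np.uint8))
    ids=[i for i in range(1,n) if st[i,4]>60]
    i=min(ids,key=lambda i:np.hypot(*(c[i]-uv)));return (l==i)
def circ(P):
    A=np.c_[P[:,:2],np.ones(len(P))];s=np.linalg.lstsq(A,(P[:,:2]**2).sum(1),rcond=None)[0]
    c=s[:2]/2;return c,np.sqrt(s[2]+c@c)
def hull(m,K,T,z):
    cs,_=cv2.findContours(m.astype(np.uint8),cv2.RETR_EXTERNAL,cv2.CHAIN_APPROX_NONE)
    h=cv2.convexHull(max(cs,key=cv2.contourArea))[:,0]
    P=onplane(K,T,h,z);c,r=circ(P)
    for _ in range(3):
        e=np.abs(np.hypot(*(P[:,:2]-c).T)-r);c,r=circ(P[e<=max(.001,np.median(e)*2)])
    return c,r
def crown(f,uv,Rad,thr=150,z=.022):
    D=np.load(f"pics/{f}.npz");p=D["p"];K,T=D["K"],D["T"]
    m=blob((p.min(2)>thr),uv);c,r=hull(m,K,T,z)
    a=np.radians(np.arange(0,360,1));g=[]
    for k in (.78,.84,.9):
        P=np.c_[c[0]+k*Rad*np.cos(a),c[1]+k*Rad*np.sin(a),np.full(360,z)]
        q=project(K,T,P).round().astype(int);g.append(~m[q[:,1],q[:,0]])
    g=np.array(g).sum(0)>=2;w=a[g];w=w[np.abs((np.degrees(w)-180))<60]
    return c,r,np.degrees(w.mean())-180,len(w)
def cap(f,uv,z=.010,thr=60):
    D=np.load(f"pics/{f}.npz");p=D["p"];m=blob((p.max(2)<thr),uv);return hull(m,D["K"],D["T"],z)
E
python3 - <<'E'
from m import *
print("crS",crown("w2",(167,187),.022));print("crL",crown("w4",(367,192),.032))
print("capS",cap("w2",(337,188)));print("capL",cap("w4",(151,194)))
D=np.load("pics/w3.npz");p=D["p"].astype(int);K,T=D["K"],D["T"]
for n,uv in(("L",(342,171)),("S",(146,170))):
    m=blob((p.max(2)<135),np.array(uv)); print(n,"ring",hull(m,K,T,.045),m.sum())
    w=np.zeros_like(m);w[uv[1]-26:uv[1]+26,uv[0]-26:uv[0]+26]=1
    m=blob((p.min(2)>140)&w,np.array(uv));print(n,"rim",hull(m,K,T,.055),m.sum(),onplane(K,T,uv,.055)[0])
W=cloud(K,T,D["d"])
print("plate z",[W[v,u,2].round(4) for u,v in((250,130),(80,200),(420,120))])
for f,q in(("w2",[(250,150),(280,190),(400,220)]),("w4",[(270,120),(200,140)])):
    D=np.load(f"pics/{f}.npz");W=cloud(D["K"],D["T"],D["d"]);print(f,[W[v,u,2].round(4) for u,v in q])
E
```

```text
crS (array([ 0.43765043, -0.18604035]), np.float64(0.02226141382741765), np.float64(16.99999999999997), 37)
crL (array([0.42465555, 0.05692025]), np.float64(0.03454935608365252), np.float64(8.5), 32)
capS (array([ 0.43462246, -0.3541817 ]), np.float64(0.024155723901109375))
capL (array([0.42087051, 0.28754968]), np.float64(0.034406704025166976))
L ring (array([ 0.66209073, -0.0326297 ]), np.float64(0.02045349642202305)) 1043
L rim (array([ 0.6631397 , -0.02889891]), np.float64(0.023711253045129946)) 426 [ 0.66471599 -0.02756822  0.055     ]
S ring (array([0.63717002, 0.18353356]), np.float64(0.012250562806753068)) 360
S rim (array([0.6353648 , 0.18013387]), np.float64(0.01784918448674377)) 233 [0.64045812 0.17836423 0.055     ]
plate z [np.float64(0.0454), np.float64(0.0459), np.float64(0.0464)]
w2 [np.float64(0.0018), np.float64(0.0005), np.float64(0.0019)]
w4 [np.float64(0.0005), np.float64(0.0006)]
```

Call:
apply_moves(
  steps=[
    {"x": -0.3,"y": 4.9,"z": 1.7,"yaw": -1.7,"grip": 1},
    {"x": -0.3,"y": 4.9,"z": 1.7,"yaw": -1.7,"grip": 1},
    {"x": -0.3,"y": 4.9,"z": 1.7,"yaw": -1.7,"grip": 1},
    {"x": -0.3,"y": 4.9,"z": 1.7,"yaw": -1.7,"grip": 1},
    {"x": -0.3,"y": 4.9,"z": 1.7,"yaw": -1.7,"grip": 1},
    {"x": -0.3,"y": 4.9,"z": 1.7,"yaw": -1.7,"grip": 1},
  ],
)

```text
time_s: 3.6
eef_pos: [0.4241, 0.0587, 0.1005]
orientation: [0.997, 0.074, 0.001, -0.0]
contact_force: [0.3, 0.5, 0.5]
finger_gap: 0.0855
grasp_force: 0.0
```

```bash
python3 - <<'E'
from m import *
D=np.load("pics/w3.npz");p=D["p"].astype(int);K,T=D["K"],D["T"]
for n,uv in(("L",(342,171)),("S",(146,170))):
    w=np.zeros(p.shape[:2],bool);w[uv[1]-50:uv[1]+50,uv[0]-50:uv[0]+50]=1
    m=blob((p.max(2)<135),np.array(uv));print(n,"mouth",hull(m,K,T,.055))
    m=blob((p.max(2)<150)&w,np.array(uv)+[0,30]);print(n,"ring",hull(m,K,T,.0455),m.sum())
p,d,K,T=shot("wrist","w5");print(pose()[0]["eef_pos"],pose()[2])
uv=project(K,T,[.4247,.057,.022])[0];print(uv)
for t in(150,190,220): print("crL",t,crown("w5",uv,.032,t))
cv2.imwrite("pics/w5c.png",cv2.resize(p[100:300,150:370,::-1],None,fx=3,fy=3)[:600])
E
```

```text
L mouth (array([ 0.66389683, -0.02886218]), np.float64(0.01974698915422083))
L ring (array([ 0.66181689, -0.03240163]), np.float64(0.02107146201210378)) 1119
S mouth (array([0.63983694, 0.17983435]), np.float64(0.011827402312391964))
S ring (array([0.63702932, 0.18347489]), np.float64(0.012588833509148445)) 386
[0.42396819 0.05902757 0.10035969] 8.54477482582681
[252.31769559 202.22764924]
crL 150 (array([0.42125268, 0.06162785]), np.float64(0.04055454667874296), np.float64(0.5), 120)
crL 190 (array([0.42598353, 0.05956244]), np.float64(0.03156898629412162), np.float64(0.5), 120)
crL 220 (array([0.42593192, 0.05965889]), np.float64(0.03129488466588724), np.float64(0.5), 120)
```

View pics/w5c.png

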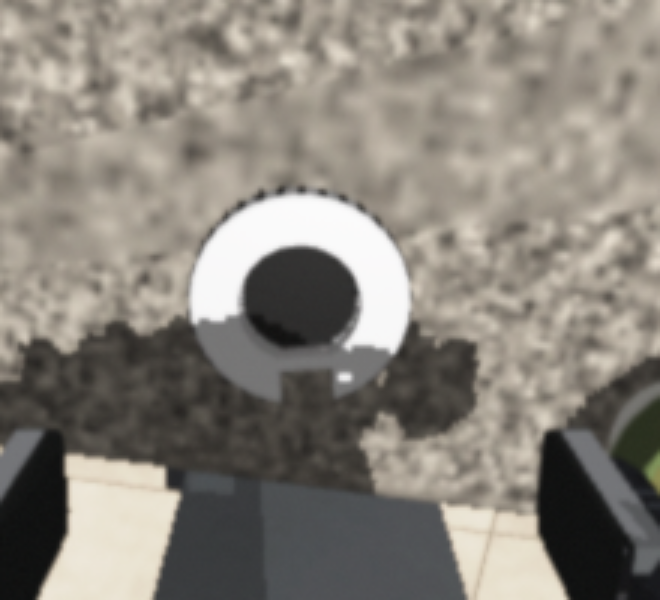

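The crop shows crown_large, with the groove mouth between crop x 280 and 334 at y 385 (image about (252,228)). I work out its angle from those pixels.

```bash
python3 - <<'E'
from m import *
D=np.load("pics/w5.npz");K,T=D["K"],D["T"]
f=lambda u,v:np.array([150+(u+.5)/3-.5,100+(v+.5)/3-.5])
c=np.array([.4260,.0596])
for q in((280,402),(333,398),(306.5,400),(307.5,370)):
    P=onplane(K,T,f(*q),.022)[0,:2]-c;print(q,P.round(4),np.hypot(*P).round(4),(np.degrees(np.arctan2(-P[1],-P[0]))).round(1))
print("centre px",project(K,T,[*c,.022]),f(300,297))
plan(.426,.0596,.004,12)
E
```

```text
(280, 402) [-0.0322  0.0012] 0.0323 -2.1
(333, 398) [-0.0286 -0.0144] 0.032 26.7
(306.5, 400) [-0.0304 -0.0066] 0.0311 12.2
(307.5, 370) [-0.0207 -0.0054] 0.0214 14.7
centre px [[249.58523257 200.40762326]] [249.66666667 198.66666667]
move x 0.08 y -0.01 z 3.85 yaw -0.69 | now [0.424  0.059  0.1004] ang 8.5 t 3.6
```

Call:
apply_moves(
  steps=[
    {"x": 0.08,"y": 0,"z": 2,"yaw": -0.75,"grip": 1},
    {"x": 0.08,"y": 0,"z": 3.5,"yaw": -0.75,"grip": 1},
    {"x": 0.08,"y": 0,"z": 4,"yaw": -0.75,"grip": 1},
    {"x": 0.08,"y": 0,"z": 4,"yaw": -0.75,"grip": 1},
    {"x": 0.08,"y": 0,"z": 4,"yaw": -0.75,"grip": 1},
    {"x": 0.08,"y": 0,"z": 4,"yaw": -0.75,"grip": 0.4},
    {"x": 0.08,"y": 0,"z": 4,"yaw": -0.75,"grip": 0.4},
    {"x": 0.08,"y": 0,"z": 4,"yaw": -0.75,"grip": 0.4},
  ],
  force=40,
)

```text
time_s: 4.45
eef_pos: [0.4267, 0.0589, 0.0019]
orientation: [0.994, 0.107, 0.002, -0.0]
contact_force: [-1.0, 0.7, 5.0]
finger_gap: 0.0624
grasp_force: 43.8
```

Call:
apply_moves(
  steps=[
    {"x": 0,"y": 0,"z": 0,"yaw": 0,"grip": 0.4},
    {"x": 0,"y": 0,"z": 0,"yaw": 0,"grip": 0.4},
    {"x": 0,"y": 0,"z": 0,"yaw": 0,"grip": 0.4},
  ],
)

```text
time_s: 4.75
eef_pos: [0.4267, 0.0589, 0.0019]
orientation: [0.994, 0.107, 0.002, -0.0]
contact_force: [-0.9, 0.3, 5.0]
finger_gap: 0.0627
grasp_force: 43.7
```

```bash
python3 - <<'E'
from h import *
plan(.60,-.036,.125,6.6)
E
```

```text
move x 5.99 y 5.18 z -4.90 yaw 1.13 | now [0.4267 0.0589 0.0019] ang 12.3 t 4.8
```

Call:
apply_moves(
  steps=[
    {"x": 0,"y": 0,"z": -2,"yaw": 0,"grip": 0.4},
    {"x": 0,"y": 0,"z": -4,"yaw": 0,"grip": 0.4},
    {"x": 2,"y": 1.7,"z": -5,"yaw": 1.1,"grip": 0.4},
    {"x": 4,"y": 3.5,"z": -5,"yaw": 1.1,"grip": 0.4},
    {"x": 6,"y": 5.2,"z": -5,"yaw": 1.1,"grip": 0.4},
    {"x": 6,"y": 5.2,"z": -5,"yaw": 1.1,"grip": 0.4},
    {"x": 6,"y": 5.2,"z": -5,"yaw": 1.1,"grip": 0.4},
    {"x": 6,"y": 5.2,"z": -5,"yaw": 1.1,"grip": 0.4},
  ],
)

```text
time_s: 5.55
eef_pos: [0.5997, -0.0372, 0.1233]
orientation: [0.998, 0.058, -0.001, -0.0]
contact_force: [0.4, -0.2, -2.1]
finger_gap: 0.0624
grasp_force: 45.3
```

```bash
python3 - <<'E'
from m import *
p,d,K,T=shot("wrist","w6");s,M,a=pose();print(s["eef_pos"],a,s["finger_gap"])
uv=project(K,T,[.6639,-.0289,.055])[0];print(uv,project(K,T,[.6398,.1798,.055]))
m=blob((p.max(2)<135),uv);print("mouth",hull(m,K,T,.055),m.sum())
u,v=uv.round().astype(int)
cv2.imwrite("pics/w6c.png",cv2.resize(p[max(v-60,0):v+140,u-100:u+100,::-1],None,fx=3,fy=3));print(max(v-60,0),u-100)
E
```

```text
[ 0.59916628 -0.03654068  0.12429683] 6.736512569521682 0.06246782077449563
[249.33540364 126.37096605] [[-26.38664713 125.62691122]]
mouth (array([ 0.66478718, -0.02906041]), np.float64(0.019170137352925314)) 1953
66 149
```

View pics/w6c.png

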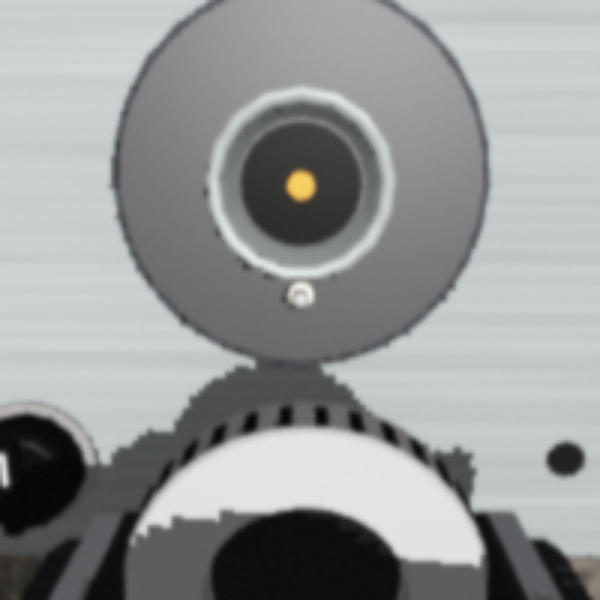

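The large cup rim is centred at crop (302,182), image (249.3,126.5), which agrees with (0.664,-0.029). The electrode is straight below it at crop (301,293), so the burner yaw matches the tool's 6.7°. The crown is held centred.

```bash
python3 - <<'E'
from m import *
D=np.load("pics/w6.npz");K,T=D["K"],D["T"]
s,M,a=pose()
P=onplane(K,T,[149+306/3,66+428/3],s["eef_pos"][2]+.0201)[0];print("front edge in tool",(M.T@(P-s["eef_pos"])).round(4))
E_=onplane(K,T,[149+301/3,66+293/3],.064)[0];c=np.array([.6641,-.0290]);v=c-E_[:2];print("pin",E_,np.hypot(*v),np.degrees(np.arctan2(v[1],v[0])))
plan(.664,-.029,.074,6.7)
E
```

```text
front edge in tool [ 0.0318  0.0011 -0.0201]
pin [ 0.63705573 -0.03207322  0.064     ] 0.02721832644008116 6.483087166273427
move x 2.61 y 0.01 z 2.01 yaw 0.01 | now [ 0.5992 -0.0365  0.1243] ang 6.7 t 5.6
```

Call:
apply_moves(
  steps=[
    {"x": 1.5,"y": 0,"z": 1,"yaw": 0,"grip": 0.4},
    {"x": 2.6,"y": 0,"z": 1.5,"yaw": 0,"grip": 0.4},
    {"x": 2.6,"y": 0,"z": 1.8,"yaw": 0,"grip": 0.4},
    {"x": 2.6,"y": 0,"z": 2,"yaw": 0,"grip": 0.4},
    {"x": 2.6,"y": 0,"z": 2.3,"yaw": 0,"grip": 0.4},
    {"x": 2.6,"y": 0,"z": 2.6,"yaw": 0,"grip": 0.4},
    {"x": 2.6,"y": 0,"z": 2.8,"yaw": 0,"grip": 0.4},
    {"x": 2.6,"y": 0,"z": 2.9,"yaw": 0,"grip": 0.4},
  ],
)

```text
time_s: 6.4
eef_pos: [0.6632, -0.0289, 0.0514]
orientation: [0.998, 0.059, -0.0, -0.0]
contact_force: [0.7, -0.1, -1.2]
finger_gap: 0.0624
grasp_force: 45.3
```

Call:
apply_moves(
  steps=[
    {"x": 0,"y": 0,"z": 0,"yaw": 0,"grip": 0.4},
    {"x": 0,"y": 0,"z": 0,"yaw": 0,"grip": 0.4},
  ],
)

```text
time_s: 6.6
eef_pos: [0.6638, -0.0289, 0.052]
orientation: [0.998, 0.059, 0.0, 0.0]
contact_force: [0.5, 0.8, -0.9]
finger_gap: 0.0627
grasp_force: 45.3
```

Call:
apply_moves(
  steps=[
    {"x": 0,"y": 0,"z": 0.08,"yaw": 0,"grip": 0.4},
    {"x": 0,"y": 0,"z": 0.12,"yaw": 0,"grip": 0.4},
    {"x": 0,"y": 0,"z": 0.12,"yaw": 0,"grip": 0.4},
    {"x": 0,"y": 0,"z": 0.12,"yaw": 0,"grip": 0.4},
  ],
)

```text
time_s: 7.0
eef_pos: [0.6639, -0.0289, 0.049]
orientation: [0.998, 0.059, 0.0, 0.0]
contact_force: [-0.2, -0.8, 0.3]
finger_gap: 0.0622
grasp_force: 45.4
```

Call:
apply_moves(
  steps=[
    {"x": 0,"y": 0,"z": 0,"yaw": 0,"grip": 1},
    {"x": 0,"y": 0,"z": 0,"yaw": 0,"grip": 1},
    {"x": 0,"y": 0,"z": 0,"yaw": 0,"grip": 1},
    {"x": 0,"y": 0,"z": 0,"yaw": 0,"grip": 1},
    {"x": 0,"y": 0,"z": -1,"yaw": 0,"grip": 1},
    {"x": 0,"y": 0,"z": -3,"yaw": 0,"grip": 1},
    {"x": 0,"y": 0,"z": -3.6,"yaw": 0,"grip": 1},
    {"x": 0,"y": 0,"z": -3.6,"yaw": 0,"grip": 1},
  ],
)

```text
time_s: 7.8
eef_pos: [0.6656, -0.029, 0.1437]
orientation: [0.998, 0.059, 0.004, 0.001]
contact_force: [-0.0, 0.1, 0.3]
finger_gap: 0.0853
grasp_force: 0.0
```

```bash
python3 - <<'E'
from m import *
p,d,K,T=shot("wrist","w7");s,M,a=pose();print(s["eef_pos"],a)
c=np.array([.664,-.029]);W=cloud(K,T,d)
for t in(190,220): print(crown("w7",project(K,T,[*c,.069])[0],.032,t,.069))
r=np.hypot(W[...,0]-c[0],W[...,1]-c[1]);k=(r>.021)&(r<.030)&(W[...,2]>.06)
A=np.c_[W[k][:,:2]-c,np.ones(k.sum())];print("top plane slope,z",np.linalg.lstsq(A,W[k][:,2],rcond=None)[0],k.sum())
u,v=project(K,T,[*c,.069])[0].round().astype(int)
cv2.imwrite("pics/w7c.png",cv2.resize(p[v-70:v+80,u-100:u+100,::-1],None,fx=3,fy=3))
plan(.4209,.2875,.1,-10)
E
```

```text
[ 0.6646044  -0.02890052  0.14055083] 6.766456757886354
(array([ 0.66357319, -0.02919395]), np.float64(0.030583841841945802), np.float64(0.5), 120)Traceback (most recent call last):
  File "<stdin>", line 4, in <module>
  File "m.py", line 18, in crown
    m=blob((p.min(2)>thr),uv);c,r=hull(m,K,T,z)
  File "m.py", line 5, in blob
    i=min(ids,key=lambda i:np.hypot(*(c[i]-uv)));return (l==i)
ValueError: min() iterable argument is empty
```

```bash
python3 - <<'E'
from m import *
D=np.load("pics/w7.npz");p,d,K,T=[D[k] for k in "pdKT"]
c=np.array([.664,-.029]);W=cloud(K,T,d)
r=np.hypot(W[...,0]-c[0],W[...,1]-c[1]);k=(r>.021)&(r<.030)&(W[...,2]>.06)
A=np.c_[W[k][:,:2]-c,np.ones(k.sum())];print("top plane slope,z",np.linalg.lstsq(A,W[k][:,2],rcond=None)[0],k.sum())
k=(r>.05)&(r<.07)&(W[...,2]>.04)
A=np.c_[W[k][:,:2]-c,np.ones(k.sum())];print("plate",np.linalg.lstsq(A,W[k][:,2],rcond=None)[0],k.sum())
u,v=project(K,T,[*c,.069])[0].round().astype(int)
cv2.imwrite("pics/w7c.png",cv2.resize(p[v-70:v+80,u-100:u+100,::-1],None,fx=3,fy=3))
plan(.4209,.2875,.1,-10)
E
```

```text
top plane slope,z [3.82921342 0.46231118 0.13187857] 5797
plate [ 0.03705009 -0.01175673  0.15546231] 22878
move x -8.20 y -13.72 z 1.58 yaw 3.35 | now [ 0.6646 -0.0289  0.1406] ang 6.8 t 7.8
```

View pics/w7c.png

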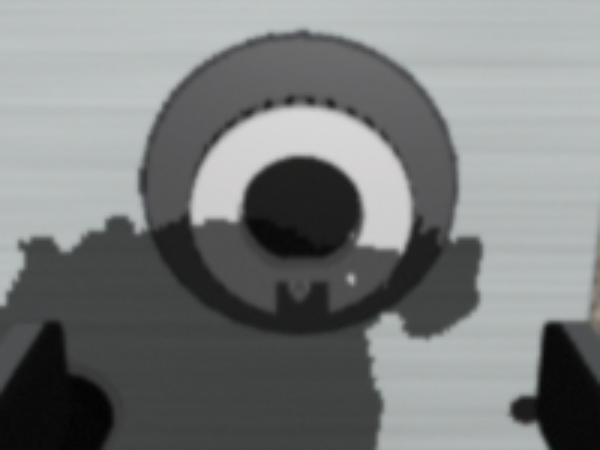

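The crown is home, with the electrode showing inside the groove at crop (300,288) and the crown concentric. I check its flatness numerically and go on to cap_large.

Call:
apply_moves(
  steps=[
    {"x": -2,"y": -4,"z": 0,"yaw": 1.4,"grip": 1},
    {"x": -8.2,"y": -13.7,"z": 0,"yaw": 1.4,"grip": 1},
    {"x": -8.2,"y": -13.7,"z": 0,"yaw": 1.4,"grip": 1},
    {"x": -8.2,"y": -13.7,"z": 0,"yaw": 1.4,"grip": 1},
    {"x": -8.2,"y": -13.7,"z": 0,"yaw": 1.4,"grip": 1},
    {"x": -8.2,"y": -13.7,"z": 1.6,"yaw": 1.4,"grip": 1},
    {"x": -8.2,"y": -13.7,"z": 1.6,"yaw": 1.4,"grip": 1},
    {"x": -8.2,"y": -13.7,"z": 1.6,"yaw": 1.4,"grip": 1},
  ],
)

```text
time_s: 8.65
eef_pos: [0.4201, 0.2844, 0.097]
orientation: [1.0, -0.002, -0.001, 0.001]
contact_force: [0.4, 1.1, -0.7]
finger_gap: 0.0857
grasp_force: 0.0
```

Call:
apply_moves(
  steps=[
    {"x": 0,"y": 0,"z": 0,"yaw": 0,"grip": 1},
    {"x": 0,"y": 0,"z": 0,"yaw": 0,"grip": 1},
    {"x": 0,"y": 0,"z": 0,"yaw": 0,"grip": 1},
  ],
)

```text
time_s: 8.95
eef_pos: [0.4228, 0.2828, 0.099]
orientation: [1.0, -0.002, -0.0, 0.001]
contact_force: [0.4, 0.8, 0.1]
finger_gap: 0.0857
grasp_force: 0.0
```

```bash
cat >> m.py <<'E'
def tilt(f,c,r0,r1,z0,z1):
    D=np.load(f"pics/{f}.npz");W=cloud(D["K"],D["T"],D["d"]);r=np.hypot(W[...,0]-c[0],W[...,1]-c[1])
    k=(r>r0)&(r<r1)&(W[...,2]>z0)&(W[...,2]<z1);A=np.c_[W[k][:,:2]-c,np.ones(k.sum())]
    return np.linalg.lstsq(A,W[k][:,2],rcond=None)[0].round(4),k.sum()
E
python3 - <<'E'
from m import *
c=np.array([.664,-.029]);print("crown",tilt("w7",c,.021,.030,.060,.078),"plate",tilt("w7",c,.055,.075,.04,.052))
p,d,K,T=shot("wrist","w8");s,M,a=pose();print(s["eef_pos"],a)
uv=project(K,T,[.4209,.2875,.012])[0];print(uv)
for t in(45,60,75): print(cap("w8",uv,.010,t))
W=cloud(K,T,d);k=(np.hypot(W[...,0]-.421,W[...,1]-.288)<.05)&(W[...,2]>.008)&(W[...,2]<.03)
print("depth",cv2.minEnclosingCircle(W[k][:,:2].astype(np.float32)),np.percentile(W[k][:,2],[5,50,95]))
E
```

```text
crown (array([0.0095, 0.0007, 0.0696]), np.int64(1715)) plate (array([ 0.0009, -0.0001,  0.0457]), np.int64(8857))
[0.42329334 0.28263439 0.09946865] -0.32681182507858425
[245.04422723 201.28400441]
(array([0.42026482, 0.28822203]), np.float64(0.033881524818976216))
(array([0.40767154, 0.24698353]), np.float64(0.005352686479677451))
(array([0.39781983, 0.23852367]), np.float64(0.06013407803751416))
depth ((0.4215407073497772, 0.287845641374588), 0.03427373617887497) [0.01296005 0.0146468  0.01604619]
```

```bash
python3 - <<'E'
from m import *
Tc=calibration("wrist")["T_tool_cam"]
for f in("w5","w6","w8"):
    D=np.load(f"pics/{f}.npz");P=cloud(D["K"],Tc,D["d"])
    k=(np.abs(P[...,1])>.028)&(np.abs(P[...,1])<.062)&(np.abs(P[...,0])<.02)&(P[...,2]<.03)&(P[...,2]>-.05)
    q=P[k];print(f,k.sum(),np.percentile(q[:,2],[50,90,97,99,100]).round(4),np.abs(q[q[:,2]>np.percentile(q[:,2],90)][:,1]).min().round(4))
E
```

```text
w5 3764 [-0.0351 -0.0208 -0.0169 -0.0152 -0.0134] 0.0421
w6 3757 [-0.0315 -0.0194 -0.0144 -0.0118 -0.0082] 0.0281
w8 3757 [-0.0351 -0.0208 -0.0168 -0.0152 -0.0135] 0.0422
```

Call:
apply_moves(
  steps=[
    {"x": -0.1,"y": -0.2,"z": 2,"yaw": 0,"grip": 1},
    {"x": -0.1,"y": -0.2,"z": 3.5,"yaw": 0,"grip": 1},
    {"x": -0.1,"y": -0.2,"z": 4.1,"yaw": 0,"grip": 1},
    {"x": -0.1,"y": -0.2,"z": 4.15,"yaw": 0,"grip": 1},
    {"x": -0.1,"y": -0.2,"z": 4.15,"yaw": 0,"grip": 1},
    {"x": -0.1,"y": -0.2,"z": 4.15,"yaw": 0,"grip": 0.4},
    {"x": -0.1,"y": -0.2,"z": 4.15,"yaw": 0,"grip": 0.4},
    {"x": -0.1,"y": -0.2,"z": 4.15,"yaw": 0,"grip": 0.4},
  ],
  force=40,
)

```text
time_s: 9.8
eef_pos: [0.4218, 0.2895, -0.0007]
orientation: [1.0, -0.002, 0.002, -0.001]
contact_force: [-0.6, -0.6, 5.6]
finger_gap: 0.0658
grasp_force: 43.4
```

Call:
apply_moves(
  steps=[
    {"x": 0,"y": 0,"z": 0,"yaw": 0,"grip": 0.4},
    {"x": 0,"y": 0,"z": 0,"yaw": 0,"grip": 0.4},
  ],
)

```text
time_s: 10.0
eef_pos: [0.4218, 0.2894, -0.0007]
orientation: [1.0, -0.002, 0.002, -0.001]
contact_force: [-0.3, -0.6, 4.2]
finger_gap: 0.0658
grasp_force: 43.4
```

```bash
python3 - <<'E'
from m import *
plan(.664,-.029,.16,6.8)
E
```

```text
move x 9.77 y 12.68 z -6.41 yaw -1.41 | now [ 0.4218  0.2894 -0.0007] ang -0.2 t 10.0
```

Call:
apply_moves(
  steps=[
    {"x": 0,"y": 0,"z": -1,"yaw": 0,"grip": 0.4},
    {"x": 0,"y": 0,"z": -3,"yaw": 0,"grip": 0.4},
    {"x": 0,"y": 0,"z": -5,"yaw": 0,"grip": 0.4},
    {"x": 2,"y": 2,"z": -6.4,"yaw": -1.4,"grip": 0.4},
    {"x": 3,"y": 4,"z": -6.4,"yaw": -1.4,"grip": 0.4},
    {"x": 4,"y": 6,"z": -6.4,"yaw": -1.4,"grip": 0.4},
    {"x": 6,"y": 8,"z": -6.4,"yaw": -1.4,"grip": 0.4},
    {"x": 7.2,"y": 10,"z": -6.4,"yaw": -1.4,"grip": 0.4},
  ],
)

```text
time_s: 10.8
eef_pos: [0.5633, 0.0898, 0.1576]
orientation: [0.998, 0.059, 0.002, -0.0]
contact_force: [0.0, 0.2, -2.2]
finger_gap: 0.0655
grasp_force: 45.5
```

Call:
apply_moves(
  steps=[
    {"x": 0,"y": 1.5,"z": 0,"yaw": 0,"grip": 0.4},
    {"x": 0,"y": 2.5,"z": 0,"yaw": 0,"grip": 0.4},
    {"x": 0,"y": 2.5,"z": 0,"yaw": 0,"grip": 0.4},
    {"x": 0,"y": 2.5,"z": 0,"yaw": 0,"grip": 0.4},
  ],
)

```text
time_s: 11.2
eef_pos: [0.5694, 0.029, 0.1565]
orientation: [0.998, 0.058, 0.001, -0.0]
contact_force: [-0.1, 0.6, -0.3]
finger_gap: 0.066
grasp_force: 45.4
```

```bash
python3 - <<'E'
from m import *
p,d,K,T=shot("wrist","w9");s,M,a=pose();print(s["eef_pos"],a,s["finger_gap"],s["grasp_force"])
Tc=calibration("wrist")["T_tool_cam"];P=cloud(K,Tc,d)
k=(np.hypot(P[...,0],P[...,1])<.025)&(P[...,2]<.02)&(P[...,2]>-.03);q=P[k]
print("cap plane in tool",np.linalg.lstsq(np.c_[q[:,:2],np.ones(len(q))],q[:,2],rcond=None)[0],k.sum())
k=(np.hypot(P[...,0],P[...,1])<.045)&(np.abs(P[...,1])<.031)&(P[...,2]<.005)&(P[...,2]>-.022);q=P[k];print("x range",q[:,0].min(),q[:,0].max())
print("crown",cv2.connectedComponents((p.min(2)>180).astype(np.uint8))[0])
plan(.664,-.029,.085,6.8)
E
```

```text
[0.5693264  0.02976797 0.15638413] 6.7677882366421915 0.06564113887946482 45.43054819107056
cap plane in tool [ 0.00528871  0.01136597 -0.015771  ] 5987
x range -0.03435460035637501 0.034102167799321945
crown 49
move x 3.48 y 2.78 z 2.86 yaw -0.01 | now [0.5693 0.0298 0.1564] ang 6.8 t 11.2
```

View pics/w9.png

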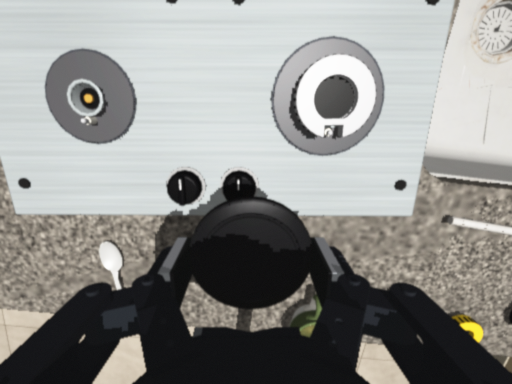

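Cap_large is held flat and centred at (251,250), and crown_large is seated at (336,97) with its pin in the groove at (333,131). Placing the cap.

Call:
apply_moves(
  steps=[
    {"x": 1.5,"y": 1.5,"z": 0.5,"yaw": 0,"grip": 0.4},
    {"x": 3.5,"y": 2.8,"z": 1,"yaw": 0,"grip": 0.4},
    {"x": 3.5,"y": 2.8,"z": 1.5,"yaw": 0,"grip": 0.4},
    {"x": 3.5,"y": 2.8,"z": 2.2,"yaw": 0,"grip": 0.4},
    {"x": 3.5,"y": 2.8,"z": 2.85,"yaw": 0,"grip": 0.4},
    {"x": 3.5,"y": 2.8,"z": 2.85,"yaw": 0,"grip": 0.4},
    {"x": 3.5,"y": 2.8,"z": 2.85,"yaw": 0,"grip": 0.4},
  ],
)

```text
time_s: 11.95
eef_pos: [0.6639, -0.0289, 0.0844]
orientation: [0.998, 0.06, -0.0, -0.0]
contact_force: [0.1, 0.1, -1.4]
finger_gap: 0.0659
grasp_force: 45.4
```

```bash
python3 - <<'E'
from m import *
plan(.664,-.029,.0623,6.8)
E
```

```text
move x 0.00 y 0.01 z 0.89 yaw 0.01 | now [ 0.6639 -0.0289  0.0844] ang 6.8 t 11.9
```

Call:
apply_moves(
  steps=[
    {"x": 0,"y": 0,"z": 0.3,"yaw": 0,"grip": 0.4},
    {"x": 0,"y": 0,"z": 0.5,"yaw": 0,"grip": 0.4},
    {"x": 0,"y": 0,"z": 0.7,"yaw": 0,"grip": 0.4},
    {"x": 0,"y": 0,"z": 0.8,"yaw": 0,"grip": 0.4},
    {"x": 0,"y": 0,"z": 0.88,"yaw": 0,"grip": 0.4},
    {"x": 0,"y": 0,"z": 0.88,"yaw": 0,"grip": 0.4},
    {"x": 0,"y": 0,"z": 0.88,"yaw": 0,"grip": 0.4},
  ],
)

```text
time_s: 12.65
eef_pos: [0.6642, -0.03, 0.0626]
orientation: [0.998, 0.059, -0.0, 0.0]
contact_force: [-1.5, -0.6, 1.8]
finger_gap: 0.0655
grasp_force: 45.7
```

Contact at the expected height. Releasing and retreating, then on to crown_small.

Call:
apply_moves(
  steps=[
    {"x": 0,"y": 0,"z": 0,"yaw": 0,"grip": 1},
    {"x": 0,"y": 0,"z": 0,"yaw": 0,"grip": 1},
    {"x": 0,"y": 0,"z": 0,"yaw": 0,"grip": 1},
    {"x": 0,"y": 0,"z": 0,"yaw": 0,"grip": 1},
    {"x": 0,"y": 0,"z": -1,"yaw": 0,"grip": 1},
    {"x": 0,"y": 0,"z": -3,"yaw": 0,"grip": 1},
    {"x": 0,"y": 0,"z": -3.6,"yaw": 0,"grip": 1},
    {"x": 0,"y": 0,"z": -3.6,"yaw": 0,"grip": 1},
  ],
)

```text
time_s: 13.45
eef_pos: [0.6662, -0.0301, 0.1574]
orientation: [0.998, 0.059, 0.004, 0.001]
contact_force: [0.4, -0.2, 0.1]
finger_gap: 0.0857
grasp_force: 0.0
```

```bash
python3 - <<'E'
from m import *
p,d,K,T=shot("wrist","w10");s,M,a=pose();c=np.array([.664,-.029])
print("cap",tilt("w10",c,0,.03,.066,.085))
W=cloud(K,T,d);k=(np.hypot(*(W[...,:2]-c).transpose(2,0,1))<.05)&(W[...,2]>.07)&(W[...,2]<.085)
print(cv2.minEnclosingCircle(W[k][:,:2].astype(np.float32)))
plan(.4377,-.186,.1,17)
E
```

```text
cap (array([-0.0002, -0.0039,  0.0779]), np.int64(3439))
((0.6639155745506287, -0.029991818591952324), 0.034233611077070236)
move x -9.78 y 5.12 z 2.14 yaw -2.05 | now [ 0.6653 -0.03    0.1543] ang 6.8 t 13.5
```

Call:
apply_moves(
  steps=[
    {"x": -9.8,"y": 5.1,"z": 0,"yaw": -2,"grip": 1},
    {"x": -9.8,"y": 5.1,"z": 0,"yaw": -2,"grip": 1},
    {"x": -9.8,"y": 5.1,"z": 0,"yaw": -2,"grip": 1},
    {"x": -9.8,"y": 5.1,"z": 0,"yaw": -2,"grip": 1},
    {"x": -9.8,"y": 5.1,"z": 0.5,"yaw": -2,"grip": 1},
    {"x": -9.8,"y": 5.1,"z": 2.1,"yaw": -2,"grip": 1},
    {"x": -9.8,"y": 5.1,"z": 2.1,"yaw": -2,"grip": 1},
    {"x": -9.8,"y": 5.1,"z": 2.1,"yaw": -2,"grip": 1},
  ],
)

```text
time_s: 14.3
eef_pos: [0.4346, -0.1849, 0.0971]
orientation: [0.989, 0.145, -0.002, -0.002]
contact_force: [-0.2, 0.4, 0.5]
finger_gap: 0.0857
grasp_force: 0.0
```

Call:
apply_moves(
  steps=[
    {"x": 0,"y": 0,"z": 0,"yaw": 0,"grip": 1},
    {"x": 0,"y": 0,"z": 0,"yaw": 0,"grip": 1},
  ],
)

```text
time_s: 14.5
eef_pos: [0.438, -0.1853, 0.1018]
orientation: [0.989, 0.147, 0.001, 0.001]
contact_force: [0.3, 0.1, 0.5]
finger_gap: 0.0852
grasp_force: 0.0
```

```bash
python3 - <<'E'
from m import *
p,d,K,T=shot("wrist","w11");s,M,a=pose();print(s["eef_pos"],a)
uv=project(K,T,[.4377,-.186,.022])[0]
for t in(150,190,220): print(crown("w11",uv,.022,t))
u,v=uv.round().astype(int);print(u-60,v-50)
cv2.imwrite("pics/w11c.png",cv2.resize(p[v-50:v+50,u-60:u+60,::-1],None,fx=6,fy=6))
E
```

```text
[ 0.43786222 -0.1853081   0.10164212] 16.853736797883997
(array([ 0.438359  , -0.18628527]), np.float64(0.02185636841348783), np.float64(0.5), 120)
(array([ 0.43841906, -0.18617257]), np.float64(0.021353951717109375), np.float64(0.5), 120)
(array([ 0.43814789, -0.18621679]), np.float64(0.021152101916521945), np.float64(0.5), 120)
191 153
```

View pics/w11c.png

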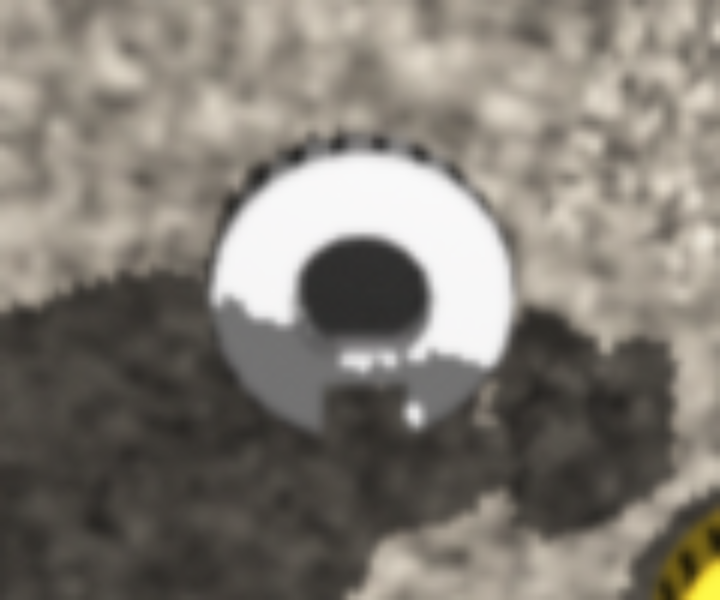

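This is the grey-white crown_small; the yellow one is at the lower right. Its groove lies between crop x 323 and 406 at the bottom.

```bash
python3 - <<'E'
from m import *
D=np.load("pics/w11.npz");K,T=D["K"],D["T"]
f=lambda u,v:np.array([191+(u+.5)/6-.5,153+(v+.5)/6-.5]);c=np.array([.4383,-.1862])
for q in((323,437),(406,430),(364.5,433),(364.5,385)):
    P=onplane(K,T,f(*q),.022)[0,:2]-c;print(q,P.round(4),np.hypot(*P).round(4),(np.degrees(np.arctan2(-P[1],-P[0]))).round(1))
plan(*c,-.002,17)
E
```

```text
(323, 437) [-0.023  -0.0008] 0.023 1.9
(406, 430) [-0.0183 -0.0123] 0.0221 34.0
(364.5, 433) [-0.0206 -0.0065] 0.0216 17.6
(364.5, 385) [-0.0132 -0.0043] 0.0139 18.0
move x -0.00 y 0.03 z 4.15 yaw -0.03 | now [ 0.4379 -0.1853  0.1016] ang 16.9 t 14.6
```

Call:
apply_moves(
  steps=[
    {"x": 0,"y": 0.03,"z": 2,"yaw": -0.15,"grip": 0.8},
    {"x": 0,"y": 0.03,"z": 3.5,"yaw": -0.15,"grip": 0.8},
    {"x": 0,"y": 0.03,"z": 4,"yaw": -0.15,"grip": 0.8},
    {"x": 0,"y": 0.03,"z": 4.05,"yaw": -0.15,"grip": 0.8},
    {"x": 0,"y": 0.03,"z": 4.05,"yaw": -0.15,"grip": 0.2},
    {"x": 0,"y": 0.03,"z": 4.05,"yaw": -0.15,"grip": 0.2},
    {"x": 0,"y": 0.03,"z": 4.05,"yaw": -0.15,"grip": 0.2},
    {"x": 0,"y": 0.03,"z": 4.05,"yaw": -0.15,"grip": 0.2},
  ],
  force=40,
)

```text
time_s: 15.35
eef_pos: [0.4381, -0.1869, 0.0014]
orientation: [0.988, 0.152, 0.002, 0.001]
contact_force: [-0.7, 0.5, 7.6]
finger_gap: 0.0425
grasp_force: 41.1
```

Call:
apply_moves(
  steps=[
    {"x": 0,"y": 0,"z": 0,"yaw": 0,"grip": 0.2},
    {"x": 0,"y": 0,"z": 0,"yaw": 0,"grip": 0.2},
    {"x": 0,"y": 0,"z": 0,"yaw": 0,"grip": 0.2},
  ],
)

```text
time_s: 15.65
eef_pos: [0.4381, -0.1869, 0.0013]
orientation: [0.988, 0.152, 0.002, 0.001]
contact_force: [-0.2, 0.4, 6.8]
finger_gap: 0.0429
grasp_force: 41.1
```

```bash
python3 - <<'E'
from m import *
plan(.575,.173,.13,6.7)
E
```

```text
move x 9.58 y -12.06 z -5.15 yaw 2.16 | now [ 0.4381 -0.1869  0.0013] ang 17.5 t 15.7
```

Call:
apply_moves(
  steps=[
    {"x": 0,"y": 0,"z": -1.5,"yaw": 0,"grip": 0.2},
    {"x": 0,"y": 0,"z": -3.5,"yaw": 0,"grip": 0.2},
    {"x": 0,"y": 0,"z": -5.2,"yaw": 0,"grip": 0.2},
    {"x": 1.2,"y": -1.5,"z": -5.2,"yaw": 1,"grip": 0.2},
    {"x": 2.4,"y": -3,"z": -5.2,"yaw": 2.15,"grip": 0.2},
    {"x": 3.6,"y": -4.5,"z": -5.2,"yaw": 2.15,"grip": 0.2},
    {"x": 4.8,"y": -6,"z": -5.2,"yaw": 2.15,"grip": 0.2},
    {"x": 5.6,"y": -7,"z": -5.2,"yaw": 2.15,"grip": 0.2},
  ],
)

```text
time_s: 16.45
eef_pos: [0.5178, 0.0257, 0.1294]
orientation: [0.998, 0.06, 0.001, -0.0]
contact_force: [0.3, -0.3, -0.8]
finger_gap: 0.0425
grasp_force: 41.1
```

```bash
python3 - <<'E'
from m import *
plan(.575,.173,.13,6.7)
E
```

```text
move x 2.97 y -5.58 z -0.02 yaw 0.03 | now [0.5178 0.0257 0.1294] ang 6.9 t 16.4
```

Call:
apply_moves(
  steps=[
    {"x": 1,"y": -1.5,"z": 0,"yaw": 0,"grip": 0.2},
    {"x": 2,"y": -3.2,"z": 0,"yaw": 0,"grip": 0.2},
    {"x": 3,"y": -4.8,"z": 0,"yaw": 0,"grip": 0.2},
    {"x": 3,"y": -5.6,"z": 0,"yaw": 0,"grip": 0.2},
    {"x": 3,"y": -5.6,"z": 0,"yaw": 0,"grip": 0.2},
    {"x": 3,"y": -5.6,"z": 0,"yaw": 0,"grip": 0.2},
  ],
)

```text
time_s: 17.05
eef_pos: [0.5751, 0.1707, 0.1289]
orientation: [0.998, 0.059, 0.0, 0.0]
contact_force: [0.2, -1.1, -1.1]
finger_gap: 0.0425
grasp_force: 41.1
```

```bash
python3 - <<'E'
from m import *
p,d,K,T=shot("wrist","w12");s,M,a=pose();print(s["eef_pos"],a)
uv=project(K,T,[.6398,.1798,.055])[0];print(uv)
m=blob((p.max(2)<135),uv);print("mouth",hull(m,K,T,.055),m.sum())
u,v=uv.round().astype(int);v0=max(v-50,0);print(u-70,v0)
cv2.imwrite("pics/w12c.png",cv2.resize(p[v0:v0+140,u-70:u+70,::-1],None,fx=4,fy=4))
plan(.6398,.1798,.074,6.7)
E
```

```text
[0.57515212 0.17002764 0.12893072] 6.747630696005348
[248.58377    125.40544634]
mouth (array([0.63969779, 0.18006801]), np.float64(0.011848228007798273)) 633
179 75
move x 2.61 y -0.09 z 2.20 yaw 0.01 | now [0.5752 0.17   0.1289] ang 6.7 t 17.1
```

View pics/w12c.png

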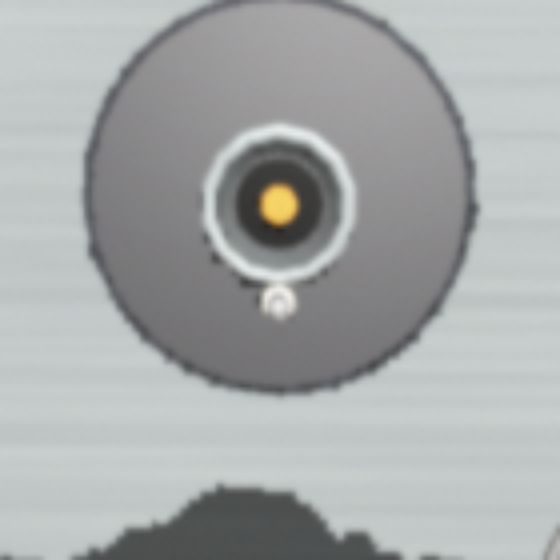

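The small cup is centred at crop (279,203), image (248.6,125.6), with its pin straight below at crop (278,300). The target (0.640,0.180) is confirmed.

Call:
apply_moves(
  steps=[
    {"x": 1.3,"y": 0,"z": 1,"yaw": 0,"grip": 0.2},
    {"x": 2.6,"y": -0.1,"z": 1.5,"yaw": 0,"grip": 0.2},
    {"x": 2.6,"y": -0.1,"z": 2,"yaw": 0,"grip": 0.2},
    {"x": 2.6,"y": -0.1,"z": 2.2,"yaw": 0,"grip": 0.2},
    {"x": 2.6,"y": -0.1,"z": 2.2,"yaw": 0,"grip": 0.2},
    {"x": 2.6,"y": -0.1,"z": 2.2,"yaw": 0,"grip": 0.2},
  ],
)

```text
time_s: 17.7
eef_pos: [0.6392, 0.1805, 0.0752]
orientation: [0.998, 0.059, 0.001, -0.0]
contact_force: [0.2, 0.9, 0.4]
finger_gap: 0.0426
grasp_force: 41.1
```

```bash
python3 - <<'E'
from m import *
plan(.6398,.1799,.0485,6.7)
E
```

```text
move x 0.02 y 0.03 z 1.07 yaw 0.01 | now [0.6392 0.1805 0.0752] ang 6.7 t 17.7
```

Call:
apply_moves(
  steps=[
    {"x": 0,"y": 0,"z": 0.3,"yaw": 0,"grip": 0.2},
    {"x": 0,"y": 0,"z": 0.55,"yaw": 0,"grip": 0.2},
    {"x": 0,"y": 0,"z": 0.75,"yaw": 0,"grip": 0.2},
    {"x": 0,"y": 0,"z": 0.9,"yaw": 0,"grip": 0.2},
    {"x": 0,"y": 0,"z": 1,"yaw": 0,"grip": 0.2},
    {"x": 0,"y": 0,"z": 1.05,"yaw": 0,"grip": 0.2},
    {"x": 0,"y": 0,"z": 1.05,"yaw": 0,"grip": 0.2},
    {"x": 0,"y": 0,"z": 1.05,"yaw": 0,"grip": 0.2},
  ],
)

```text
time_s: 18.5
eef_pos: [0.6394, 0.181, 0.0484]
orientation: [0.998, 0.059, 0.0, -0.0]
contact_force: [-2.7, -1.3, 5.7]
finger_gap: 0.0428
grasp_force: 41.6
```

Call:
apply_moves(
  steps=[
    {"x": 0,"y": 0,"z": 0,"yaw": 0,"grip": 1},
    {"x": 0,"y": 0,"z": 0,"yaw": 0,"grip": 1},
    {"x": 0,"y": 0,"z": 0,"yaw": 0,"grip": 1},
    {"x": 0,"y": 0,"z": 0,"yaw": 0,"grip": 1},
    {"x": 0,"y": 0,"z": -1,"yaw": 0,"grip": 1},
    {"x": 0,"y": 0,"z": -3,"yaw": 0,"grip": 1},
    {"x": 0,"y": 0,"z": -4,"yaw": 0,"grip": 1},
    {"x": 0,"y": 0,"z": -4,"yaw": 0,"grip": 1},
  ],
)

```text
time_s: 19.3
eef_pos: [0.6416, 0.1815, 0.1538]
orientation: [0.998, 0.059, 0.005, -0.001]
contact_force: [0.9, -0.1, 0.5]
finger_gap: 0.0851
grasp_force: 0.0
```

```bash
python3 - <<'E'
from m import *
p,d,K,T=shot("wrist","w13");s,M,a=pose();c=np.array([.6398,.180]);print(s["eef_pos"])
print("crown",tilt("w13",c,.0125,.021,.060,.078))
print(hull(blob(p.min(2)>190,project(K,T,[*c,.069])[0]),K,T,.069))
u,v=project(K,T,[*c,.069])[0].round().astype(int)
cv2.imwrite("pics/w13c.png",cv2.resize(p[v-50:v+50,u-60:u+60,::-1],None,fx=5,fy=5))
plan(.4346,-.3535,.15,0)
E
```

```text
[0.64061405 0.18122127 0.15045761]
crown (array([0.0231, 0.0041, 0.0695]), np.int64(974))
(array([0.63999649, 0.18081725]), np.float64(0.02080180531045263))
move x -10.70 y 20.27 z -0.06 yaw 1.35 | now [0.6406 0.1812 0.1505] ang 6.8 t 19.4
```

View pics/w13c.png

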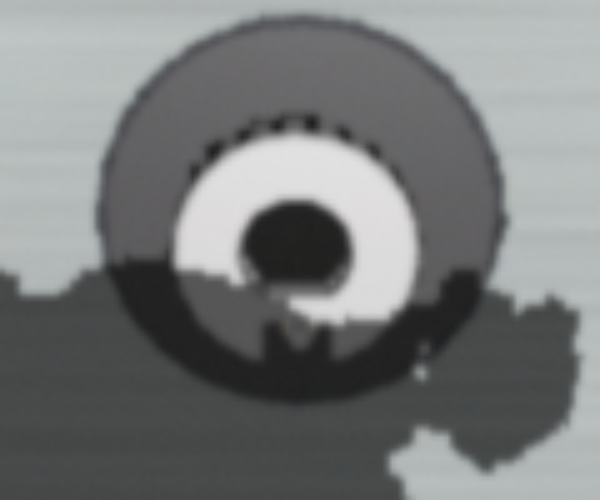

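The small crown is home: concentric, with the pin in the groove at crop (300,325) and the top at 69.5 mm. Now cap_small.

Call:
apply_moves(
  steps=[
    {"x": -10.7,"y": 20.2,"z": 0,"yaw": 1.35,"grip": 1},
    {"x": -10.7,"y": 20.2,"z": 0,"yaw": 1.35,"grip": 1},
    {"x": -10.7,"y": 20.2,"z": 0,"yaw": 1.35,"grip": 1},
    {"x": -10.7,"y": 20.2,"z": 0,"yaw": 1.35,"grip": 1},
    {"x": -10.7,"y": 20.2,"z": 0,"yaw": 1.35,"grip": 1},
    {"x": -10.7,"y": 20.2,"z": 0,"yaw": 1.35,"grip": 1},
    {"x": -10.7,"y": 20.2,"z": 0,"yaw": 1.35,"grip": 1},
    {"x": -10.7,"y": 20.2,"z": 0,"yaw": 1.35,"grip": 1},
  ],
)

```text
time_s: 20.15
eef_pos: [0.4933, -0.1935, 0.1451]
orientation: [1.0, 0.0, -0.001, -0.001]
contact_force: [1.6, 0.4, -0.2]
finger_gap: 0.0855
grasp_force: 0.0
```

```bash
python3 - <<'E'
from m import *
plan(.4346,-.3535,.1,0)
E
```

```text
move x -2.35 y 6.40 z 1.80 yaw 0.01 | now [ 0.4933 -0.1935  0.1451] ang 0.0 t 20.1
```

Call:
apply_moves(
  steps=[
    {"x": -2.4,"y": 6.2,"z": 0.5,"yaw": 0,"grip": 1},
    {"x": -2.4,"y": 6.2,"z": 1.8,"yaw": 0,"grip": 1},
    {"x": -2.4,"y": 6.2,"z": 1.8,"yaw": 0,"grip": 1},
    {"x": -2.4,"y": 6.2,"z": 1.8,"yaw": 0,"grip": 1},
    {"x": -2.4,"y": 6.2,"z": 1.8,"yaw": 0,"grip": 1},
    {"x": -2.4,"y": 6.2,"z": 1.8,"yaw": 0,"grip": 1},
    {"x": -2.4,"y": 6.2,"z": 1.8,"yaw": 0,"grip": 1},
  ],
)

```text
time_s: 20.85
eef_pos: [0.4356, -0.3461, 0.102]
orientation: [1.0, 0.001, 0.0, -0.0]
contact_force: [0.5, 0.3, -0.1]
finger_gap: 0.0852
grasp_force: 0.0
```

```bash
python3 - <<'E'
from m import *
p,d,K,T=shot("wrist","w14");s,M,a=pose();print(s["eef_pos"],a)
uv=project(K,T,[.4346,-.354,.012])[0];print(uv)
try:print(cap("w14",uv,.010,50))
except Exception as e:print(e)
W=cloud(K,T,d);k=(np.hypot(W[...,0]-.4346,W[...,1]+.354)<.04)&(W[...,2]>.008)&(W[...,2]<.03)
c,r=cv2.minEnclosingCircle(W[k][:,:2].astype(np.float32));print("depth",c,r,np.percentile(W[k][:,2],[5,50,95]))
print("colour",np.median(p[k],0))
plan(*c,-.003,0)
E
```

```text
[ 0.43581949 -0.34610238  0.10238262] 0.11147239217814725
[259.01439773 199.27851393]
(array([ 0.43366525, -0.35412964]), np.float64(0.024074039890878203))
depth (0.43470054864883423, -0.3548820912837982) 0.024292252957820892 [0.01262073 0.0146037  0.01598383]
colour [42. 42. 43.]
move x -0.05 y 0.35 z 4.22 yaw 0.02 | now [ 0.4358 -0.3461  0.1024] ang 0.1 t 20.9
```

Call:
apply_moves(
  steps=[
    {"x": -0.05,"y": 0.33,"z": 2,"yaw": 0,"grip": 0.85},
    {"x": -0.05,"y": 0.33,"z": 3.5,"yaw": 0,"grip": 0.85},
    {"x": -0.05,"y": 0.33,"z": 4.1,"yaw": 0,"grip": 0.85},
    {"x": -0.05,"y": 0.33,"z": 4.2,"yaw": 0,"grip": 0.85},
    {"x": -0.05,"y": 0.33,"z": 4.2,"yaw": 0,"grip": 0.2},
    {"x": -0.05,"y": 0.33,"z": 4.2,"yaw": 0,"grip": 0.2},
    {"x": -0.05,"y": 0.33,"z": 4.2,"yaw": 0,"grip": 0.2},
    {"x": -0.05,"y": 0.33,"z": 4.2,"yaw": 0,"grip": 0.2},
  ],
  force=40,
)

```text
time_s: 21.7
eef_pos: [0.4354, -0.3565, 0.0003]
orientation: [1.0, 0.0, 0.002, 0.002]
contact_force: [-0.0, 1.5, 6.7]
finger_gap: 0.0454
grasp_force: 41.1
```

Call:
apply_moves(
  steps=[
    {"x": 0,"y": 0,"z": 0,"yaw": 0,"grip": 0.2},
    {"x": 0,"y": 0,"z": 0,"yaw": 0,"grip": 0.2},
    {"x": 0,"y": 0,"z": 0,"yaw": 0,"grip": 0.2},
  ],
)

```text
time_s: 22.0
eef_pos: [0.4354, -0.3565, 0.0003]
orientation: [1.0, 0.0, 0.002, 0.001]
contact_force: [0.1, 1.2, 6.1]
finger_gap: 0.0456
grasp_force: 41.1
```

```bash
python3 - <<'E'
from m import *
plan(.58,.17,.16,6.8)
E
```

```text
move x 5.82 y -21.04 z -6.43 yaw -1.36 | now [ 4.354e-01 -3.565e-01  3.000e-04] ang 0.0 t 22.0
```

Call:
apply_moves(
  steps=[
    {"x": 0,"y": 0,"z": -1.5,"yaw": 0,"grip": 0.2},
    {"x": 0,"y": 0,"z": -3.3,"yaw": 0,"grip": 0.2},
    {"x": 0,"y": 0,"z": -5,"yaw": 0,"grip": 0.2},
    {"x": 0,"y": -1,"z": -6.4,"yaw": 0,"grip": 0.2},
    {"x": 0.5,"y": -2.5,"z": -6.4,"yaw": 0,"grip": 0.2},
    {"x": 1,"y": -4,"z": -6.4,"yaw": -0.5,"grip": 0.2},
    {"x": 1.5,"y": -5.5,"z": -6.4,"yaw": -1,"grip": 0.2},
    {"x": 2,"y": -7,"z": -6.4,"yaw": -1.36,"grip": 0.2},
  ],
)

```text
time_s: 22.8
eef_pos: [0.4841, -0.1792, 0.1583]
orientation: [0.998, 0.06, 0.001, 0.0]
contact_force: [0.9, -0.0, -0.3]
finger_gap: 0.0456
grasp_force: 41.3
```

```bash
python3 - <<'E'
from m import *
plan(.58,.17,.16,6.8);print(status.read_state()["grasp_force"])
E
```

```text
move x 5.48 y -13.41 z -0.07 yaw 0.01 | now [ 0.4841 -0.1792  0.1583] ang 6.9 t 22.8
41.31308376789093
```

Call:
apply_moves(
  steps=[
    {"x": 0.7,"y": -1.7,"z": 0,"yaw": 0,"grip": 0.2},
    {"x": 1.4,"y": -3.4,"z": 0,"yaw": 0,"grip": 0.2},
    {"x": 2.1,"y": -5.1,"z": 0,"yaw": 0,"grip": 0.2},
    {"x": 2.8,"y": -6.8,"z": 0,"yaw": 0,"grip": 0.2},
    {"x": 3.5,"y": -8.5,"z": 0,"yaw": 0,"grip": 0.2},
    {"x": 4.2,"y": -10.2,"z": 0,"yaw": 0,"grip": 0.2},
    {"x": 4.9,"y": -11.9,"z": 0,"yaw": 0,"grip": 0.2},
    {"x": 5.4,"y": -13.2,"z": 0,"yaw": 0,"grip": 0.2},
  ],
)

```text
time_s: 23.6
eef_pos: [0.579, 0.166, 0.1579]
orientation: [0.998, 0.06, 0.001, -0.0]
contact_force: [0.6, 0.2, -0.5]
finger_gap: 0.0454
grasp_force: 41.3
```

Call:
apply_moves(
  steps=[
    {"x": 0,"y": 0,"z": 0,"yaw": 0,"grip": 0.2},
    {"x": 0,"y": 0,"z": 0,"yaw": 0,"grip": 0.2},
    {"x": 0,"y": 0,"z": 0,"yaw": 0,"grip": 0.2},
  ],
)

```text
time_s: 23.9
eef_pos: [0.5787, 0.1623, 0.1576]
orientation: [0.998, 0.059, 0.0, 0.0]
contact_force: [0.2, -0.2, -0.7]
finger_gap: 0.0456
grasp_force: 41.4
```

```bash
python3 - <<'E'
from m import *
p,d,K,T=shot("wrist","w15");s,M,a=pose();print(s["eef_pos"],a,s["grasp_force"])
Tc=calibration("wrist")["T_tool_cam"];P=cloud(K,Tc,d)
k=(np.hypot(P[...,0],P[...,1])<.02)&(P[...,2]<.02)&(P[...,2]>-.03);q=P[k]
print("cap plane in tool",np.linalg.lstsq(np.c_[q[:,:2],np.ones(len(q))],q[:,2],rcond=None)[0],k.sum())
k=(np.hypot(P[...,0],P[...,1])<.035)&(np.abs(P[...,1])<.02)&(P[...,2]<.005)&(P[...,2]>-.022);q=P[k];print("x range",q[:,0].min(),q[:,0].max())
print("crown",hull(blob(p.min(2)>190,project(K,T,[.64,.1805,.069])[0]),K,T,.069))
plan(.640,.1805,.083,6.8)
E
```

```text
[0.57867807 0.16202608 0.15760016] 6.735689665172789 41.35032534599304
cap plane in tool [ 0.00686001  0.0012036  -0.01448986] 3761
x range -0.024796919821437266 0.023583385337472944
crown (array([0.63975168, 0.18086278]), np.float64(0.021727945652980647))
move x 2.52 y -0.45 z 2.99 yaw -0.01 | now [0.5787 0.162  0.1576] ang 6.7 t 23.9
```

Call:
apply_moves(
  steps=[
    {"x": 1.3,"y": -0.2,"z": 0.8,"yaw": 0,"grip": 0.2},
    {"x": 2.53,"y": -0.46,"z": 1.5,"yaw": 0,"grip": 0.2},
    {"x": 2.53,"y": -0.46,"z": 2.2,"yaw": 0,"grip": 0.2},
    {"x": 2.53,"y": -0.46,"z": 2.7,"yaw": 0,"grip": 0.2},
    {"x": 2.53,"y": -0.46,"z": 3,"yaw": 0,"grip": 0.2},
    {"x": 2.53,"y": -0.46,"z": 3,"yaw": 0,"grip": 0.2},
    {"x": 2.53,"y": -0.46,"z": 3,"yaw": 0,"grip": 0.2},
  ],
)

```text
time_s: 24.65
eef_pos: [0.6402, 0.1819, 0.0837]
orientation: [0.998, 0.059, 0.001, -0.0]
contact_force: [-0.1, 0.1, -0.2]
finger_gap: 0.0453
grasp_force: 41.4
```

```bash
python3 - <<'E'
from m import *
plan(.6402,.1807,.0634,6.8)
E
```

```text
move x -0.01 y 0.05 z 0.81 yaw -0.00 | now [0.6402 0.1819 0.0837] ang 6.8 t 24.6
```

Call:
apply_moves(
  steps=[
    {"x": 0,"y": 0.04,"z": 0.25,"yaw": 0,"grip": 0.2},
    {"x": 0,"y": 0.04,"z": 0.45,"yaw": 0,"grip": 0.2},
    {"x": 0,"y": 0.04,"z": 0.6,"yaw": 0,"grip": 0.2},
    {"x": 0,"y": 0.04,"z": 0.72,"yaw": 0,"grip": 0.2},
    {"x": 0,"y": 0.04,"z": 0.8,"yaw": 0,"grip": 0.2},
    {"x": 0,"y": 0.04,"z": 0.8,"yaw": 0,"grip": 0.2},
    {"x": 0,"y": 0.04,"z": 0.8,"yaw": 0,"grip": 0.2},
  ],
)

```text
time_s: 25.35
eef_pos: [0.6405, 0.1813, 0.0633]
orientation: [0.998, 0.059, 0.001, -0.0]
contact_force: [-2.3, -0.2, 5.3]
finger_gap: 0.0455
grasp_force: 41.7
```

Call:
apply_moves(
  steps=[
    {"x": 0,"y": 0,"z": 0,"yaw": 0,"grip": 1},
    {"x": 0,"y": 0,"z": 0,"yaw": 0,"grip": 1},
    {"x": 0,"y": 0,"z": 0,"yaw": 0,"grip": 1},
    {"x": 0,"y": 0,"z": 0,"yaw": 0,"grip": 1},
    {"x": 0,"y": 0,"z": -1,"yaw": 0,"grip": 1},
    {"x": 0,"y": 0,"z": -3,"yaw": 0,"grip": 1},
    {"x": -1,"y": 2,"z": -4.5,"yaw": 0,"grip": 1},
    {"x": -2,"y": 4,"z": -5,"yaw": 0,"grip": 1},
  ],
)

```text
time_s: 26.15
eef_pos: [0.6109, 0.0978, 0.1838]
orientation: [0.998, 0.061, 0.003, -0.0]
contact_force: [1.1, -0.6, 0.5]
finger_gap: 0.0853
grasp_force: 0.0
```

Call:
apply_moves(
  steps=[
    {"x": 0,"y": 0.1,"z": 0,"yaw": 0,"grip": 1},
    {"x": 0,"y": 0.1,"z": 0,"yaw": 0,"grip": 1},
    {"x": 0,"y": 0.1,"z": 0,"yaw": 0,"grip": 1},
    {"x": 0,"y": 0.1,"z": 0,"yaw": 0,"grip": 1},
  ],
)

```text
time_s: 26.55
eef_pos: [0.6101, 0.0958, 0.1785]
orientation: [0.998, 0.06, -0.001, -0.0]
contact_force: [-0.6, -0.0, 0.0]
finger_gap: 0.0853
grasp_force: 0.0
```

```bash
python3 - <<'E'
from m import *
p,d,K,T=shot("wrist","w16");W=cloud(K,T,d)
for n,c,r in(("L",(.664,-.030),.03),("S",(.640,.181),.02)):
    c=np.array(c);k=(np.hypot(W[...,0]-c[0],W[...,1]-c[1])<.05)&(W[...,2]>.07)&(W[...,2]<.09)
    print(n,tilt("w16",c,0,r,.066,.085),cv2.minEnclosingCircle(W[k][:,:2].astype(np.float32)))
E
```

```text
L (array([-0.0008, -0.0012,  0.0779]), np.int64(3416)) ((0.6637851595878601, -0.029704829677939415), 0.034413594752550125)
S (array([-0.0019,  0.0013,  0.0779]), np.int64(1535)) ((0.6397530436515808, 0.18089015781879425), 0.024297095835208893)
```

View pics/w16.png

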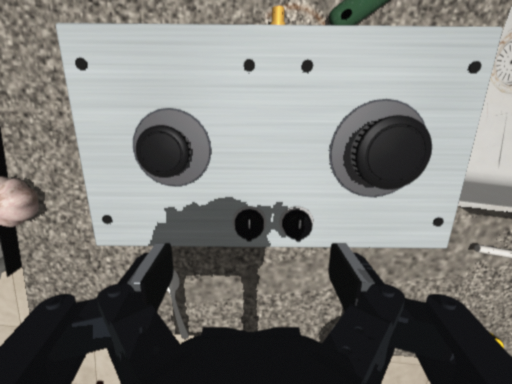

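Both caps, at (163,151) and (394,151), lie level with their tops at 77.9 mm and are centred on their burners. The robot is clear of everything, so I hand in.

```bash
python3 -c "
from plant import order
print(order.finish_job())"
```

```text
the job is handed in; nothing more can be done
None
```

Both burners are back together and the job is handed in at about 27 s: each crown sits home over its electrode with its own cap flat and centred on top, and the arm never touched the mug, lighter, teaspoon or yellow look-alike.

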